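Flip the guarded disposer switch on the kitchen island

ROBOT

A 6-joint arm with a two-finger parallel gripper is mounted at the origin on the work surface. World frame = base frame: x ahead of the robot, y to its left, z up, the work surface at z = 0. Lengths are in mm, angles in rad, forces in N, time in s.
With the tool pointing down it reaches from about 275 to 825 mm from the base axis. Payload 4.9 kg.
Tool frame: the origin (TCP) lies midway between the tips of the shut fingers; the grasp point (between the pads) lies 19 mm behind it (ctrl.grasp_offset is the distance from the TCP to the grasp point, in mm); z points along the fingers, y is the line along which they close (so a half turn about z gives the same grasp; the last joint's range is limited). The gripper opens to 85 mm and grips with 20 to 120 N. Pads are 22 mm wide; open, the fingers measure 114 mm over their backs; the gripper's body (76 mm by 85 mm) begins 54 mm behind the grasp point. The pads swing forward as they close: fully open they stand 13 mm farther back than shut.
Start: joints at [0.995, 0.326, -0.193, 1.052, 0, 1.437], TCP at [235.159, 497.211, 231.281] pointing down, gripper open.
Joint ranges: [-2.65, 2.65], [-0.97, 1.79], [-1.3, 1.35], [-1.93, 2.1], [-1.47, 1.37], [-3.14, 3.14]. Speed limits (rad/s): [2.57, 2.57, 3.14, 3.14, 3.14, 3.14].

INTERFACE

Orientations are given as a rotation vector (axis times angle).
In Python, from workcell import status, viewer, ctrl, spotter gives the robot as it stands.
- The arm moves only by the tool play_rows, never from a script. Its argument "series" is one flat list of numbers, 7 for each row, row after row: the turn, a rotation vector about the tool's x, y, z in rad, then the shift along the tool's x, y, z in mm, then the finger opening in mm, from 0 to 85.4. In form: [ax, ay, az, tx, ty, tz, gripper, ax, ay, az, tx, ty, tz, gripper, ...]. A call has 1 to 8 rows; each row is the pose to reach, as a shift and turn from the pose commanded when the call began, along the tool's axes at that moment; what a row does not reach only later rows make up. A row lasts 1/10 s, in which the tool goes at most 50 mm and 8.59 degrees, less where a joint would pass 70% of its speed; a pose out of reach is approached as far as the arm can. A call with a gripper value outside its range is refused whole. The fingers move at their own pace and stop on an object; "force" is the grip in N (left out, the last holds). Time passes only in rows, so rows that repeat a pose let the fingers close. It gives the time, the measured TCP pose, the force, the opening and the grip force at its end, in the units of the state.
- status.state(): the state, without advancing time (a new reading comes with each control period).
- viewer.get_image(name): name is "scene" or "top" or "wrist"; returns a dict with "color" (480x640x3 uint8, red, green, blue), "camera_matrix" (3x3 intrinsics, pixels), "dist_coeffs" ([k1, k2, p1, p2, k3] as OpenCV has them; the pictures are not rectified), "rvec" (rotation vector, rad) and "tvec" (3), from world to camera coordinates, as OpenCV has them. Camera axes: x right, y down, z forward; pixel columns grow to the right and rows downward; lengths in mm; the calibration is good to about 2 mm. A picture is of the moment at which its call begins. There is no depth.
- ctrl.close_job(): hands the job in; it is judged then, once.
Trained networks look in the newest picture that a camera, given by its name, has taken for a name from the list of things; names that differ only in an ending like _2 or _b are one class to them, and where a whole thing is asked for, a point or a joint stands for the part that bears it (a point fixed in the world has none). Each returns a list of dicts, best first, with "conf" (0 to 1); they miss things now and then, are a little off and sometimes report something else, mostly with a low value. They report only what shows in the picture. A call takes as long as a camera call.
- spotter.look_for(camera, name): "location" ([column, row] in pixels, amid what is visible of it).
- spotter.mark_of(camera, name): "location" ([column, row] in pixels: a listed point, or the origin of a listed thing).
The state is a dict: "clock": time; "joints": joint angles; "joint_velocities": joint speeds; "joint_efforts": joint torques, N m; "position": TCP position; "tcp_rot": TCP orientation; "contact_force": force on the tool from outside, world axes, zero at the start; "moment": the same for the moment, N m; "finger_gap": finger opening in mm; "finger_force": force on a finger pad.
Only numpy, scipy, OpenCV 4.12 (cv2) and the standard library are available. Lean on these libraries where they do the work, as an engineer would, in place of code of your own. Each camera call takes 0.05 s, during which the arm holds its last target. There are 200 camera calls.

TASK

On the kitchen island, find the larger splash-proof box, the one with a window in its lid: it covers the waste-disposer switch. Lift its hinged guard by the tab until it stands about upright, flip the toggle beneath all the way over to its other side, then lower the guard until it is fully shut again and let go. Leave the guard of the smaller socket box shut.

Things in the scene. Friction and masses are not known exactly. Their poses are not given: they have to be found in the camera images.
- switch_box: White box screwed to the counter: 120 mm deep (x), 150 wide (y), 85 high, walls 5 mm, open top under a grey guard with a clear window. Origin: centre of its underside; x points to the hinge side (away from the robot, turned up to 25 degrees either way), y along the hinge, to the left looking along x; z up. Inside, a floor 36 mm above the counter carries the toggle in its centre.
- guard (a joint): Hinge of the switch box's guard, rad: 0 shut, pi/2 upright, stop at 2.0. Axis along the box's y at x = +60, z = 85 mm of the box. Grey frame 154 mm wide, 6 thick (lying on the axis height when shut), free edge 122 mm from the axis, about 0.12 kg. Stiff hinge: it stays at any angle it is left; 1 to 2 N at the tab moves it. Starts 0 to 0.1.
- guard_tab (a point): Middle of the guard's flat grey pull tab, which juts from the middle of the free edge, 122 to 170 mm from the hinge axis, 24 mm wide along the box's y, 10 mm thick. This point is 148 mm from the axis; shut, at x = -88, y = 0, z = 88 mm of the box. It moves with the guard (z normal to it, x towards the hinge). Pinched across its two sides it pivots between the fingers as the guard swings.
- toggle (a joint): Toggle in the switch box, rad: 0 = off, leaning 0.45 towards the box's -y; 0.9 = on, leaning 0.45 towards +y. Pivot along the box's x through x = 0, y = 0, z = 36 mm of the box. Steel stem, 5 mm radius, with a black ball of 9 mm radius, centre 35 mm from the pivot (off: y = -15, z = 67.5 mm of the box). Stays where left; 1 to 1.5 N at the ball moves it. Starts 0 to 0.06.
- socket_guard (a joint): Hinge of the solid grey guard, without window, on the smaller white socket box (90 mm deep, 100 wide, 60 high) that stands to the left or right of the switch box; rad, 0 = shut. It has a tab of the same kind. It starts shut and must be left so.

How it is judged (in metres and radians):
On the way, in this order (a step that is already met when the one before it is completed fails the run):
1. the guard of the switch box is lifted, about upright (at least 1.0 rad), the toggle still off (under 0.4 rad) (value of joint guard above 1 rad and value of joint toggle below 0.4 rad), for 0.2 s.
2. with the guard still up (over 0.8 rad), the toggle is flipped over to its other side (over 0.72 rad) (value of joint toggle above 0.72 rad and value of joint guard above 0.8 rad), for 0.2 s.
At the end, for the whole second after the job is handed in: The switch box's guard is shut to within 0.12 rad (about 18 mm at the tab) and at rest, its toggle is on, within 0.18 rad (10 degrees) of its far stop, and the socket box's guard is shut, within 0.17 rad (value of joint guard below 0.12 rad and value of joint toggle above 0.72 rad and velocity of joint guard between -0.05 and 0.05 rad/s and value of joint socket_guard below 0.17 rad); the robot touches nothing.
It fails at once if the guard of the smaller socket box is lifted (by more than 0.17 rad) (value of joint socket_guard above 0.17 rad).
It also fails if it takes over 58 s, if anything falls off the work surface, if the arm or the gripper's body presses on something with over 40 N, if the wrist force passes 120 N, or if a joint passes its speed limit or range.

## Working session

There is one attempt and no reset: what is moved stays moved. The work goes in short steps, Python scripts to look and compute and a tool call to move; the robot and the scene stay as the last step left them, time stands still between calls to the robot, and variables do not carry over. Pictures are saved under pics/ and viewed, at most 10 in all, crops included, and the job is handed in when it is done.

Besides the shell and the picture viewer there is one more tool, called after "Call:" as a command line: name --argument value ..., lists and objects as JSON in quotes. play_rows: Moves the arm, as the interface text tells. Its arguments: {"type":"object","properties":{"series":{"type":"array"},"force":{"type":"number"}},"required":["series"]}

```bash
mkdir -p pics
cat > h.py <<'E'
import numpy as np, cv2
from scipy.spatial.transform import Rotation as R
from workcell import status, viewer, ctrl, spotter
def cam(n):
    return viewer.get_image(n)
def ray(im,px):
    u=cv2.undistortPoints(np.array([[px]],float),im["camera_matrix"],np.array(im["dist_coeffs"],float))[0,0]
    M=R.from_rotvec(np.ravel(im["rvec"])).as_matrix(); t=np.ravel(im["tvec"])
    return -M.T@t, M.T@np.array([u[0],u[1],1])
def onz(im,px,z):
    o,d=ray(im,px); return o+d*(z-o[2])/d[2]
def proj(im,P):
    return cv2.projectPoints(np.array(P,float).reshape(-1,1,3),np.array(im["rvec"],float),np.array(im["tvec"],float),im["camera_matrix"],np.array(im["dist_coeffs"],float))[0][:,0]
E
python3 - <<'E'
from h import *
ims={n:cam(n) for n in("scene","top")}
for n,z in ims.items(): cv2.imwrite(f"pics/{n}0.png",z["color"][:,:,::-1])
Z=dict(switch_box=0,guard_tab=88,toggle=36,guard=85,socket_guard=60)
for n,im in ims.items():
    for k in Z:
        for f in("mark_of","look_for"):
            for r in getattr(spotter,f)(n,k)[:2]:
                print(n,k,f,np.round(r["location"]),round(r["conf"],2),np.round(onz(im,r["location"],Z[k])))
print(status.state())
E
```

```text
scene switch_box mark_of [459. 255.] 0.97 [550. 201.  -0.]
scene switch_box look_for [466. 233.] 0.76 [506. 217.   0.]
scene guard_tab mark_of [453. 174.] 0.91 [453. 181.  88.]
scene guard_tab look_for [468. 231.] 0.74 [564. 194.  88.]
scene guard_tab look_for [471. 219.] 0.59 [540. 201.  88.]Traceback (most recent call last):
  File "<stdin>", line 8, in <module>
ValueError: it knows: guard_tab, switch_box
```

View pics/top0.png

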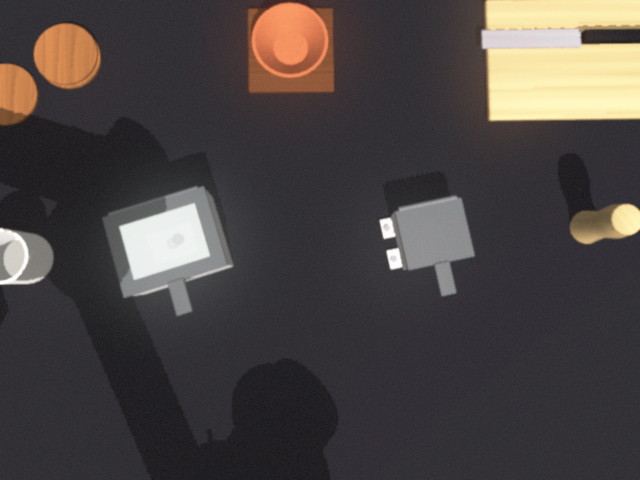

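View pics/scene0.png

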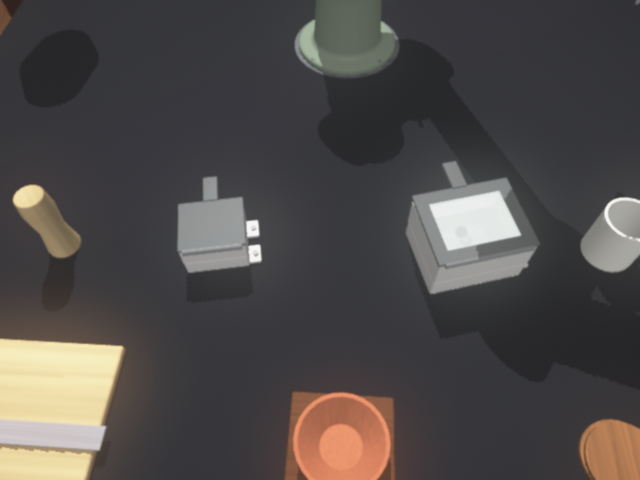

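The top picture shows the switch box at left, around (168,242), with its window and its tab at (180,298). The socket box is at (433,232). The scene picture shows the switch box at (470,235) with its tab at (453,174). I'll enlarge both for the corners.

Run:
```python
from h import *
a=cv2.imread("pics/top0.png")[180:320,90:250]; b=cv2.imread("pics/scene0.png")[155:295,395:545]
f=lambda i:cv2.convertScaleAbs(cv2.resize(i,(400,int(i.shape[0]*400/i.shape[1])),interpolation=cv2.INTER_CUBIC),alpha=1.2)
a,b=f(a),f(b);h=min(len(a),len(b));cv2.imwrite("pics/crop.png",np.hstack([a[:h],b[:h]]))
print(a.shape,b.shape)
im=cam("top")
for f in("mark_of","look_for"):
  for k in("switch_box","guard_tab"):
    for r in getattr(spotter,f)("top",k)[:2]: print(k,f,np.round(r["location"],1),round(r["conf"],2),np.round(onz(im,r["location"],88 if k=="guard_tab" else 0)))
print(status.state())
```

```text
(350, 400, 3) (373, 400, 3)
switch_box mark_of [179.6 242.3] 0.78 [547. 203.   0.]
guard_tab mark_of [180.9 296.7] 0.64 [462. 182.  88.]
switch_box look_for [168.8 241.1] 0.76 [550. 220.   0.]
guard_tab look_for [167.4 245.1] 0.86 [538. 202.  88.]
{'clock': 0.55, 'joints': array([ 9.94808916e-01,  3.26180112e-01, -1.92623919e-01,  1.05199443e+00,
        1.28902661e-06,  1.43657918e+00]), 'joint_velocities': array([-0.00130417, -0.00075883, -0.00013795, -0.0015135 ,  0.00189262,
        0.00051856]), 'joint_efforts': array([ 6.11354108e-05, -4.43025470e+01,  2.62598491e+01,  1.89443977e-03,
       -6.09998665e-05,  5.09228670e-06]), 'position': array([235.14914313, 497.20523963, 231.28257761]), 'tcp_rot': array([-6.88301581e-01, -3.06526232e+00,  2.43996830e-06]), 'contact_force': array([-0.4961084 , -0.17294267, -0.03808029]), 'moment': array([-0.02394047, -0.0541288 , -0.01128437]), 'finger_force': 0.0, 'finger_gap': 85.75002728195257}
```

View pics/crop.png

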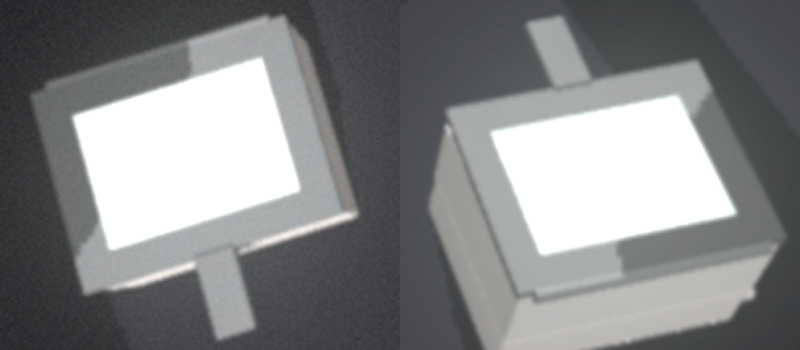

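Crop: guard corners and tab end are clear in both views. The left half is the top view and the right half the scene view. I'll fit the pose from these.

```bash
cat >> h.py <<'E'
def box2w(p,P):
    x,y,yaw=p[:3]; return np.array(P,float)@R.from_euler('z',yaw).as_matrix().T+[x,y,0]
def gpt(g,s,y,n):  # point on guard in box frame
    return [60-s*np.cos(g)+n*np.sin(g), y, 85+s*np.sin(g)+n*np.cos(g)]
E
python3 - <<'E'
from h import *
from scipy.optimize import least_squares
T,S=cam("top"),cam("scene")
C=lambda a,o,k:np.array(a)/k+o-0.5+0.5/k
t=C([[33,93],[285,17],[84,294],[338,217],[217,340],[255,330]],[90,180],2.5)
s=C([[383,240],[120,293],[297,62],[47,108],[163,15],[127,22]],[395,155],8/3)
def res(p):
    g=p[3]
    P=[gpt(g,p[4],77,6),gpt(g,p[4],-77,6),gpt(g,122,77,6),gpt(g,122,-77,6),gpt(g,170,12,8),gpt(g,170,-12,8)]
    W=box2w(p,P)
    return np.r_[(proj(T,W)-t).ravel(),(proj(S,W)-s).ravel(),p[4]*.1]
r=least_squares(res,[545,202,.2,.05,0],loss="soft_l1")
print(r.x.round(3),r.fun.round(1))
p=r.x
print("tab",box2w(p,[gpt(p[3],148,0,3)]).round(1))
E
```

```text
[ 5.43504e+02  2.04640e+02  2.81000e-01  3.80000e-02 -1.00800e+00] [-0.5 -0.8  0.8 -0.4  0.6 -0.   2.4 -0.3 -0.2  0.6  0.8 -0.3  2.9 -1.4
 -0.1 -0.8  0.7 -0.4  0.1 -0.2  0.9  0.3  0.1  0.2 -0.1]
tab [[459.2 180.3  93.6]]
```

```bash
cat >> h.py <<'E'
BOX=[543.5,204.6,0.281]
def down(yaw=BOX[2]):  # tool z down, tool y along box y
    c,s=np.cos(yaw),np.sin(yaw); return R.from_matrix(np.array([[-c,-s,0],[-s,c,0],[0,0,-1]]).T)
def rows(*W,rot=None):
    st=status.state(); r0=R.from_rotvec(st["tcp_rot"]); r=r0.inv()*(rot or down())
    print("pos",st["position"].round(1),"F",st["contact_force"].round(1),"gap",round(st["finger_gap"],1),"t",st["clock"])
    for w in W: print(w if isinstance(w,str) else np.r_[r.as_rotvec().round(4),r0.inv().apply(np.array(w)-st["position"]).round(1)])
E
python3 - <<'E'
from h import *
rows([459,180,150],[459,180,74])
E
```

```text
pos [235.2 497.2 231.3] F [-0.6 -0.4  0.5] gap 85.3 t 0.65
[   0.       -0.       -0.7228 -338.     -191.       81.3   ]
[   0.       -0.       -0.7228 -338.     -191.      157.3   ]
```

Call:
play_rows --series '[0, 0, -0.72, -338, -191, 81, 60, 0, 0, -0.72, -338, -191, 81, 60, 0, 0, -0.72, -338, -191, 81, 60, 0, 0, -0.72, -338, -191, 81, 60, 0, 0, -0.72, -338, -191, 81, 60, 0, 0, -0.72, -338, -191, 81, 60, 0, 0, -0.72, -338, -191, 81, 60, 0, 0, -0.72, -338, -191, 81, 60]'

```text
clock: 1.45
position: [447.6, 196.3, 154.8]
tcp_rot: [-0.436, 3.11, 0.0]
contact_force: [0.3, 0.5, 0.6]
finger_gap: 60.1
finger_force: 0.0
```

Call:
play_rows --series '[0, 0, 0, 0, 0, 0, 60, 0, 0, 0, 0, 0, 0, 60]'

```text
clock: 1.65
position: [446.8, 197.0, 154.6]
tcp_rot: [0.431, -3.111, -0.001]
contact_force: [-0.7, -0.2, 0.5]
finger_gap: 60.2
finger_force: 0.0
```

Run:
```python
from h import *
rows([459,180,150],[459,180,74])
print(status.state()["joints"].round(2))
im=cam("wrist"); cv2.imwrite("pics/w1.png",im["color"][:,:,::-1])
for r in spotter.mark_of("wrist","guard_tab"): print(r["conf"],r["location"],onz(im,r["location"],93.6))
print(proj(im,box2w(BOX,[gpt(.038,148,0,3),gpt(.038,170,12,8),gpt(.038,170,-12,8)])))
```

```text
pos [446.8 197.  154.6] F [-0.7 -0.2  0.5] gap 60.2 t 1.65
[ 5.00e-04 -8.00e-04 -5.80e-03 -7.10e+00 -1.96e+01  4.60e+00]
[ 5.00e-04 -8.00e-04 -5.80e-03 -7.20e+00 -1.97e+01  8.06e+01]
[ 0.26  0.28 -0.47  0.82  0.   -0.01]
0.91 [284.8, 272.6] [465.14586303 179.20352794  93.6       ]
[[288.60321312 264.83077136]
 [306.1899037  235.0731718 ]
 [267.39979761 235.27211456]]
```

View pics/w1.png

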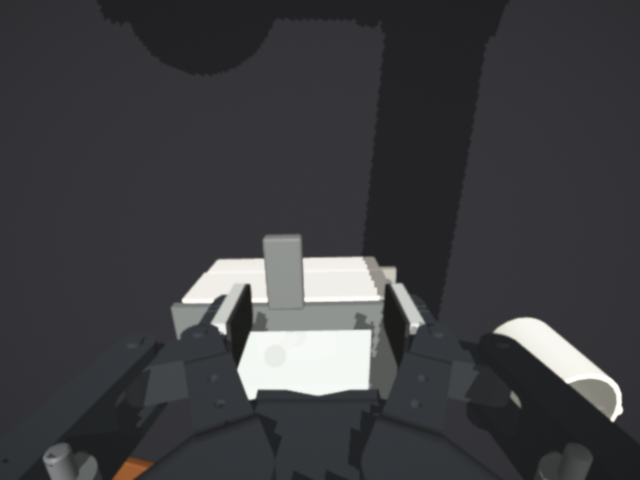

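The wrist view shows the tab end at columns 264–302, row 236, about 3 px to the left of the prediction. I shift 1 mm to that side and descend around it.

Call:
play_rows --series '[0, 0, -0.006, -7, -20.5, 5, 60, 0, 0, -0.006, -7, -20.5, 30, 60, 0, 0, -0.006, -7, -20.5, 60, 60, 0, 0, -0.006, -7, -20.5, 81, 60, 0, 0, -0.006, -7, -20.5, 81, 40, 0, 0, -0.006, -7, -20.5, 81, 15, 0, 0, -0.006, -7, -20.5, 81, 15, 0, 0, -0.006, -7, -20.5, 81, 15]' --force 25

```text
clock: 2.55
position: [459.5, 178.3, 75.1]
tcp_rot: [-0.445, 3.109, -0.01]
contact_force: [0.4, -8.0, -0.9]
finger_gap: 23.6
finger_force: 28.7
```

```bash
cat >> h.py <<'E'
def tabtcp(p,g,off=19): # TCP for tool down with grasp point on tab
    return box2w(p,[gpt(g,148,0,3)])[0]-[0,0,off]
E
python3 - <<'E'
from h import *
st=status.state(); d=st["position"]-tabtcp(BOX,.038); print("off",d.round(1),st["finger_force"])
rows(*[tabtcp(BOX,g)+d for g in (.15,.26,.38,.5,.62,.74,.86,.98,1.1,1.22,1.34,1.46,1.5)])
E
```

```text
off [ 0.3 -2.   0.5] 28.736426532268524
pos [459.5 178.3  75.1] F [ 0.4 -8.  -0.9] gap 23.6 t 2.55
[-6.30e-03  2.00e-04  3.60e-03 -1.90e+00 -1.00e-01 -1.65e+01]
[-6.30e-03  2.00e-04  3.60e-03 -5.50e+00 -2.00e-01 -3.23e+01]
[-6.30e-03  2.00e-04  3.60e-03 -1.15e+01 -3.00e-01 -4.91e+01]
[-6.30e-03  2.00e-04  3.60e-03 -1.93e+01 -5.00e-01 -6.50e+01]
[-6.30e-03  2.00e-04  3.60e-03 -2.91e+01 -6.00e-01 -7.98e+01]
[-6.30e-03  2.00e-04  3.60e-03 -4.05e+01 -7.00e-01 -9.34e+01]
[-6.300e-03  2.000e-04  3.600e-03 -5.350e+01 -9.000e-01 -1.055e+02]
[-6.300e-03  2.000e-04  3.600e-03 -6.790e+01 -1.000e+00 -1.159e+02]
[-6.300e-03  2.000e-04  3.600e-03 -8.330e+01 -1.100e+00 -1.246e+02]
[-6.300e-03  2.000e-04  3.600e-03 -9.980e+01 -1.200e+00 -1.314e+02]
[-6.300e-03  2.000e-04  3.600e-03 -1.169e+02 -1.300e+00 -1.361e+02]
[-6.300e-03  2.000e-04  3.600e-03 -1.344e+02 -1.400e+00 -1.388e+02]
[-6.300e-03  2.000e-04  3.600e-03 -1.403e+02 -1.400e+00 -1.392e+02]
```

Call:
play_rows --series '[0, 0, 0, -2, -1, -16.5, 15, 0, 0, 0, -5.5, -1, -32.5, 15, 0, 0, 0, -11.5, -1, -49, 15, 0, 0, 0, -19.5, -1, -65, 15, 0, 0, 0, -29, -1, -80, 15, 0, 0, 0, -40.5, -1, -93.5, 15, 0, 0, 0, -53.5, -1, -105.5, 15, 0, 0, 0, -68, -1, -116, 15]'

```text
clock: 3.35
position: [524.2, 197.9, 191.2]
tcp_rot: [0.446, -3.109, 0.003]
contact_force: [2.6, -2.0, -10.3]
finger_gap: 23.5
finger_force: 32.4
```

Run:
```python
from h import *
d=np.array([.3,-2,.5])
rows(*[tabtcp(BOX,g)+d for g in (.98,1.1,1.22,1.34,1.46,1.52)])
```

```text
pos [524.2 197.9 191.2] F [  2.6  -2.  -10.3] gap 23.5 t 3.35
[-1.8e-03 -6.0e-04  4.2e-03 -1.0e-01 -9.0e-01  2.0e-01]
[-1.80e-03 -6.00e-04  4.20e-03 -1.56e+01 -1.00e+00 -8.50e+00]
[-1.80e-03 -6.00e-04  4.20e-03 -3.20e+01 -1.10e+00 -1.53e+01]
[-1.80e-03 -6.00e-04  4.20e-03 -4.91e+01 -1.20e+00 -2.00e+01]
[-1.80e-03 -6.00e-04  4.20e-03 -6.67e+01 -1.20e+00 -2.27e+01]
[-1.80e-03 -6.00e-04  4.20e-03 -7.56e+01 -1.30e+00 -2.33e+01]
```

Call:
play_rows --series '[0, 0, 0, -15.5, -0.5, -8.5, 15, 0, 0, 0, -32, -0.5, -15.5, 15, 0, 0, 0, -49, -0.5, -20, 15, 0, 0, 0, -67, -0.5, -22.5, 15, 0, 0, 0, -75.5, -0.5, -23.5, 15, 0, 0, 0, -75.5, -0.5, -23.5, 15]'

```text
clock: 3.95
position: [597.6, 220.0, 214.6]
tcp_rot: [-0.446, 3.108, 0.002]
contact_force: [-1.3, 1.9, 3.7]
finger_gap: 23.6
finger_force: 33.7
```

Run:
```python
from h import *
rows(tabtcp(BOX,1.52)+[.3,-2,.5])
im=cam("scene"); cv2.imwrite("pics/s2.png",im["color"][:,:,::-1])
```

```text
pos [597.6 220.  214.6] F [-1.3  1.9  3.7] gap 23.6 t 3.95
[ 9.0e-04  1.7e-03  4.2e-03  1.0e+00 -1.8e+00  2.0e-01]
```

View pics/s2.png

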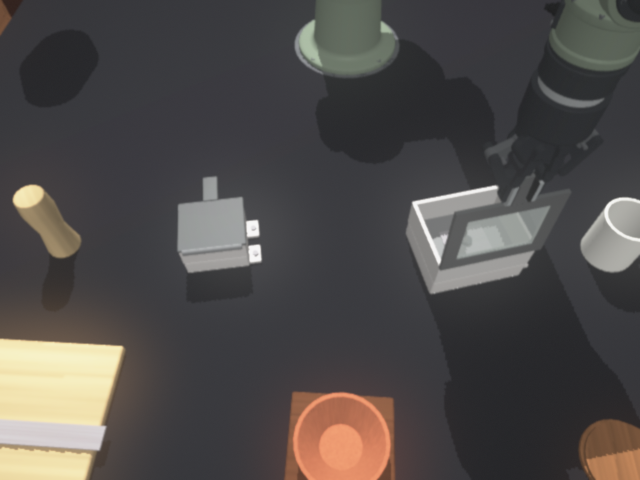

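The guard is upright at (505,225) and held by its tab. I pull it slightly past vertical, release and rise.

Call:
play_rows --series '[0, 0, 0, -12, -1, 0, 15, 0, 0, 0, -12, -1, 0, 15, 0, 0, 0, -12, -1, 0, 60, 0, 0, 0, -12, -1, 0, 60, 0, 0, 0, -12, -1, 0, 60, 0, 0, 0, -12, -1, -25, 60, 0, 0, 0, -12, -1, -55, 60, 0, 0, 0, -12, -1, -60, 60]'

```text
clock: 4.8
position: [610.7, 221.4, 277.4]
tcp_rot: [-0.443, 3.104, 0.0]
contact_force: [0.2, -0.3, -0.2]
finger_gap: 60.0
finger_force: 0.0
```

Run:
```python
from h import *
rows(box2w(BOX,[[-40,-46,270]])[0],box2w(BOX,[[-8,-46,270]])[0],box2w(BOX,[[-8,-46,60]])[0])
```

```text
pos [610.7 221.4 277.4] F [ 0.2 -0.3 -0.2] gap 60.0 t 4.8
[-7.000e-04  6.400e-03  2.800e-03  1.094e+02 -4.320e+01  6.700e+00]
[-7.00e-04  6.40e-03  2.80e-03  7.74e+01 -4.33e+01  6.90e+00]
[-7.000e-04  6.400e-03  2.800e-03  7.870e+01 -4.310e+01  2.169e+02]
```

Call:
play_rows --series '[0, 0.006, 0.003, 40, -20, 2, 60, 0, 0.006, 0.003, 80, -43, 5, 0, 0, 0.006, 0.003, 109, -43, 7, 0, 0, 0.006, 0.003, 109, -43, 7, 0, 0, 0.006, 0.003, 109, -43, 7, 0]'

```text
clock: 5.3
position: [516.4, 149.2, 266.5]
tcp_rot: [0.439, -3.106, 0.001]
contact_force: [0.3, -0.5, 0.2]
finger_gap: 1.4
finger_force: 0.0
```

Run:
```python
from h import *
a=cam("wrist"); b=cam("top"); g=lambda i:i["color"][:,:,::-1].copy()
B=[[0,-15,67.5],[60,-75,85],[60,75,85],[-60,-75,85],[-60,75,85]]
A=g(a);Bm=g(b)
for P,I,im in((B,A,a),(B,Bm,b)):
    for q in proj(im,box2w(BOX,P)): cv2.circle(I,tuple(int(v) for v in q.round()),2,(0,0,255),-1)
t=cv2.resize(Bm[140:340,70:270],(384,384),interpolation=cv2.INTER_CUBIC); w=cv2.resize(A,(416,312))
c=np.zeros((384,800,3),np.uint8); c[:312,:416]=w; c[:,416:]=t; cv2.imwrite("pics/c3.png",c)
rows(box2w(BOX,[[-8,-46,200]])[0])
```

```text
pos [517.5 149.7 266.5] F [ 1.   0.  -0.2] gap -0.3 t 5.4
[-3.00e-04 -4.50e-03  3.00e-04 -3.25e+01 -5.00e-01  6.63e+01]
```

View pics/c3.png

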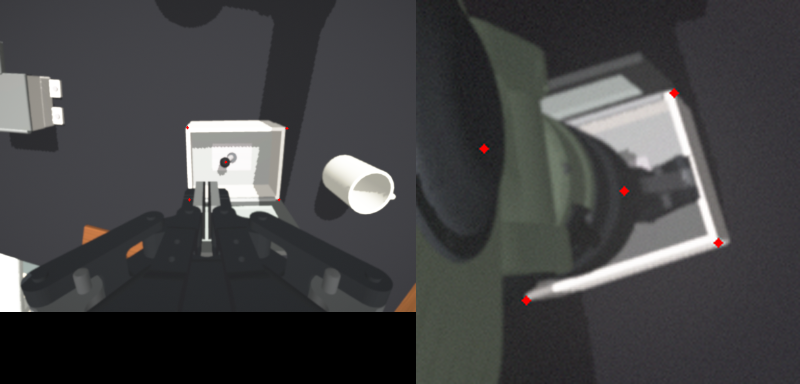

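The wrist view (left) shows the ball at the predicted spot, (225,162), and the box rim corners match. The guard stays up. I descend on the ball's -y side.

Call:
play_rows --series '[0, -0.0045, 0, -32.5, -0.5, 20, 0, 0, -0.0045, 0, -32.5, -0.5, 66, 0, 0, -0.0045, 0, -32.5, -0.5, 110, 0, 0, -0.0045, 0, -32.5, -0.5, 150, 0, 0, -0.0045, 0, -32.5, -0.5, 180, 0, 0, -0.0045, 0, -32.5, -0.5, 206, 0, 0, -0.0045, 0, -32.5, -0.5, 206, 0]'

```text
clock: 6.1
position: [544.3, 157.6, 56.1]
tcp_rot: [0.44, -3.102, 0.001]
contact_force: [-0.0, 0.4, -1.1]
finger_gap: 0.0
finger_force: 0.0
```

Run:
```python
from h import *
rows(*[box2w(BOX,[[-8,y,60]])[0] for y in (-46,-10)])
```

```text
pos [544.3 157.6  56.1] F [-0.   0.4 -1.1] gap 0.0 t 6.1
[ 8.0e-04 -8.2e-03  7.0e-04 -4.2e+00 -6.0e-01 -4.0e+00]
[ 8.00e-04 -8.20e-03  7.00e-04 -4.20e+00  3.54e+01 -3.90e+00]
```

Call:
play_rows --series '[0, -0.008, 0, -4, 8, -3, 0, 0, -0.008, 0, -4, 14, -3, 0, 0, -0.008, 0, -4, 20, -3, 0, 0, -0.008, 0, -4, 25, -3, 0, 0, -0.008, 0, -4, 30, -3, 0, 0, -0.008, 0, -4, 34, -3, 0, 0, -0.008, 0, -4, 34, -3, 0]'

```text
clock: 6.8
position: [543.1, 193.0, 69.1]
tcp_rot: [-0.44, 3.097, 0.003]
contact_force: [-8.7, -3.7, 26.8]
finger_gap: 0.0
finger_force: 9.8
```

Run:
```python
from h import *
rows(box2w(BOX,[[-8,-10,60]])[0])
im=cam("wrist"); cv2.imwrite("pics/w4.png",im["color"][120:420,170:570,::-1])
for t in (.6,.75,.9): print(t,proj(im,box2w(BOX,[[0,35*np.sin(t-.45),36+35*np.cos(t-.45)]]))-[170,120])
```

```text
pos [543.1 193.   69.1] F [-8.7 -3.7 26.8] gap 0.0 t 6.8
[-0.00e+00  1.34e-02  1.40e-03  4.60e+00  1.10e+00  9.00e+00]
0.6 [[183.16708363 185.00680907]]
0.75 [[193.66991756 183.79987964]]
0.9 [[203.27949558 181.85666676]]
```

View pics/w4.png

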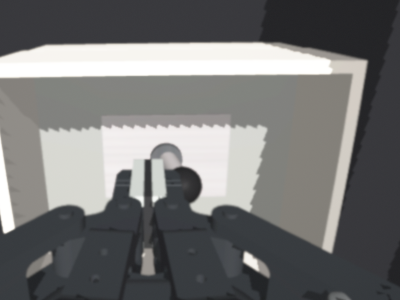

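The picture shows the ball at (185,185), so the toggle is at about 0.63, but the tool was pushed up. I hold and read again.

Call:
play_rows --series '[0, 0, 0, 0, 0, 0, 0, 0, 0, 0, 0, 0, 0, 0]'

```text
clock: 7.05
position: [544.0, 192.9, 67.9]
tcp_rot: [-0.439, 3.096, 0.002]
contact_force: [0.2, -0.7, 3.7]
finger_gap: 0.0
finger_force: 1.2
```

Run:
```python
from h import *
rows(box2w(BOX,[[-8,-10,60]])[0])
```

```text
pos [544.  192.9  67.9] F [ 0.2 -0.7  3.7] gap 0.0 t 7.05
[-6.00e-04  1.47e-02  1.00e-03  5.40e+00  1.40e+00  7.90e+00]
```

Call:
play_rows --series '[0, 0.015, 0, 2, -6, 0, 0, 0, 0.015, 0, 4, -8, 3, 0, 0, 0.015, 0, 4, -8, 5, 0, 0, 0.015, 0, 4, -8, 5, 0]'

```text
clock: 7.45
position: [538.8, 182.6, 57.5]
tcp_rot: [0.439, -3.101, 0.002]
contact_force: [-0.4, 0.4, -0.1]
finger_gap: -0.2
finger_force: 0.0
```

Run:
```python
from h import *
rows(box2w(BOX,[[-8,-10,62]])[0])
```

```text
pos [538.8 182.6  57.5] F [-0.4  0.4 -0.1] gap -0.2 t 7.45
[ 3.0e-04 -9.7e-03  0.0e+00 -2.6e+00  9.9e+00 -4.5e+00]
```

Call:
play_rows --series '[0, 0, 0, -2, 0, -6, 0, 0, 0, 0, -2, 4, -6, 0, 0, 0, 0, -2, 8, -6, 0, 0, 0, 0, -2, 11, -6, 0, 0, 0, 0, -2, 13, -6, 0, 0, 0, 0, -2, 13, -6, 0]'

```text
clock: 8.05
position: [537.4, 196.1, 64.0]
tcp_rot: [0.44, -3.102, 0.002]
contact_force: [1.4, 0.1, 0.1]
finger_gap: 0.3
finger_force: 0.1
```

Run:
```python
from h import *
rows(box2w(BOX,[[-8,-6,63]])[0])
im=cam("wrist"); cv2.imwrite("pics/w5.png",im["color"][120:420,170:570,::-1])
for t in (.6,.75,.9): print(t,proj(im,box2w(BOX,[[0,35*np.sin(t-.45),36+35*np.cos(t-.45)]]))-[170,120])
```

```text
pos [537.4 196.1  64. ] F [1.4 0.1 0.1] gap 0.3 t 8.05
[ 1.0e-04 -8.7e-03  8.0e-04 -2.0e-01  5.0e-01  1.0e+00]
0.6 [[174.19586451 199.13091455]]
0.75 [[185.01312705 197.83910753]]
0.9 [[194.95014166 195.76250228]]
```

View pics/w5.png

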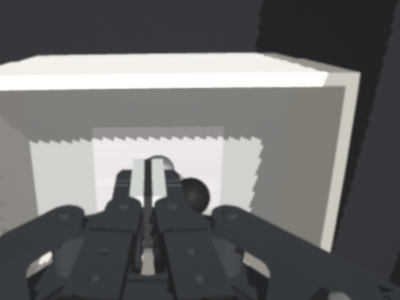

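The ball's right edge is at 210 and its centre near (192,196), so the toggle is at about 0.85. I push a little more to reach the stop.

Call:
play_rows --series '[0, 0, 0, 0, 2, 0, 0, 0, 0, 0, 0, 4, 0, 0, 0, 0, 0, 0, 4, 0, 0]'

```text
clock: 8.4
position: [536.8, 197.9, 64.0]
tcp_rot: [0.438, -3.102, 0.008]
contact_force: [1.6, -6.0, -0.6]
finger_gap: 0.0
finger_force: 2.7
```

Call:
play_rows --series '[0, 0, 0, 2, -12, 0, 0, 0, 0, 0, 4, -12, -40, 0, 0, 0, 0, 6, -12, -90, 0, 0, 0, 0, 8, -12, -140, 10, 0, 0, 0, 8, -12, -185, 30, 0, 0, 0, 8, -12, -220, 60, 0, 0, 0, 8, -12, -220, 60, 0, 0, 0, 8, -12, -220, 60]'

```text
clock: 9.2
position: [534.3, 186.2, 284.8]
tcp_rot: [0.439, -3.104, 0.001]
contact_force: [-0.4, -0.0, -0.3]
finger_gap: 59.4
finger_force: 0.0
```

Run:
```python
from h import *
a=cam("wrist"); b=cam("scene"); g=lambda i:i["color"][:,:,::-1].copy()
A,B=g(a),g(b)
for q in proj(a,box2w(BOX,[[0,15,67.5]])): cv2.circle(A,tuple(int(v) for v in q),2,(0,0,255),-1)
for i,gg in enumerate((1.5,1.6,1.7)):
  for q in proj(b,box2w(BOX,[gpt(gg,170,12,3),gpt(gg,170,-12,3)])): cv2.circle(B,tuple(int(v) for v in q),1,(0,0,255) if i==1 else (0,255,0),-1)
w=A[120:420,170:570]; t=cv2.resize(B[130:280,400:600],(400,300),interpolation=cv2.INTER_CUBIC)
cv2.imwrite("pics/c6.png",np.hstack([w,t]))
rows([609,221,275],[609,221,215])
```

```text
pos [533.1 186.  282.7] F [ 0.  -1.  -0.3] gap 60.1 t 9.3
[ 6.00e-04 -1.10e-02  0.00e+00 -8.27e+01  1.26e+01  6.80e+00]
[ 6.00e-04 -1.10e-02  0.00e+00 -8.33e+01  1.25e+01  6.68e+01]
```

View pics/c6.png

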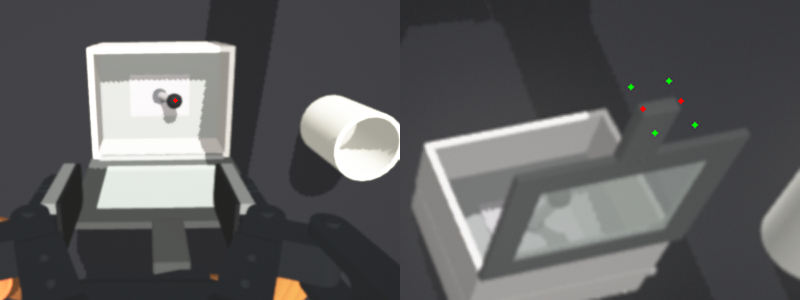

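The toggle lies on its predicted stop (left picture, (174,100)). The guard stands at about 1.6 rad, with its tab end on the red marks. I regrasp the tab.

Call:
play_rows --series '[0, -0.011, 0, -45, 12.5, 5, 60, 0, -0.011, 0, -82, 12.5, 7, 60, 0, -0.011, 0, -83, 12.5, 30, 60, 0, -0.011, 0, -83, 12.5, 55, 60, 0, -0.011, 0, -83, 12.5, 67, 60, 0, -0.011, 0, -83, 12.5, 67, 15, 0, -0.011, 0, -83, 12.5, 67, 15, 0, -0.011, 0, -83, 12.5, 67, 15]' --force 25

```text
clock: 10.1
position: [609.2, 223.4, 217.3]
tcp_rot: [-0.442, 3.108, 0.008]
contact_force: [-1.8, 8.2, -3.6]
finger_gap: 23.9
finger_force: 28.3
```

Call:
play_rows --series '[0, 0, 0, 0, 0, 0, 15]'

```text
clock: 10.2
position: [609.1, 223.4, 217.3]
tcp_rot: [-0.442, 3.107, 0.007]
contact_force: [-1.5, 6.3, -3.3]
finger_gap: 23.1
finger_force: 28.2
```

Run:
```python
from h import *
st=status.state();print(st["finger_force"]); d=st["position"]-tabtcp(BOX,1.6); print(d.round(1))
rows(*[tabtcp(BOX,g)+d for g in np.arange(1.5,-.05,-.12)])
```

```text
28.194933235645294
[1.  0.1 3.4]
pos [609.1 223.4 217.3] F [-1.5  6.3 -3.3] gap 23.1 t 10.2
[ 4.20e-03  3.40e-03  1.80e-03  1.48e+01  0.00e+00 -0.00e+00]
[4.20e-03 3.40e-03 1.80e-03 3.24e+01 0.00e+00 1.90e+00]
[4.20e-03 3.40e-03 1.80e-03 4.97e+01 1.00e-01 5.90e+00]
[4.20e-03 3.40e-03 1.80e-03 6.64e+01 1.00e-01 1.19e+01]
[4.20e-03 3.40e-03 1.80e-03 8.23e+01 1.00e-01 1.99e+01]
[4.20e-03 3.40e-03 1.80e-03 9.71e+01 0.00e+00 2.97e+01]
[4.200e-03 3.400e-03 1.800e-03 1.106e+02 0.000e+00 4.130e+01]
[ 4.200e-03  3.400e-03  1.800e-03  1.226e+02 -0.000e+00  5.430e+01]
[ 4.20e-03  3.40e-03  1.80e-03  1.33e+02 -1.00e-01  6.87e+01]
[ 4.200e-03  3.400e-03  1.800e-03  1.415e+02 -1.000e-01  8.430e+01]
[ 4.200e-03  3.400e-03  1.800e-03  1.482e+02 -2.000e-01  1.007e+02]
[ 4.200e-03  3.400e-03  1.800e-03  1.528e+02 -2.000e-01  1.179e+02]
[ 4.200e-03  3.400e-03  1.800e-03  1.553e+02 -3.000e-01  1.355e+02]
```

Call:
play_rows --series '[0, 0, 0, 15, 0.5, 0, 15, 0, 0, 0, 32.5, 0.5, 2, 15, 0, 0, 0, 49.5, 0.5, 6, 15, 0, 0, 0, 66.5, 0.5, 12, 15, 0, 0, 0, 82.5, 0.5, 20, 15, 0, 0, 0, 97, 0.5, 29.5, 15, 0, 0, 0, 110.5, 0.5, 41.5, 15, 0, 0, 0, 122.5, 0.5, 54.5, 15]'

```text
clock: 11.0
position: [492.6, 188.3, 164.4]
tcp_rot: [-0.441, 3.103, 0.002]
contact_force: [-1.9, -1.0, 3.5]
finger_gap: 23.9
finger_force: 26.4
```

Run:
```python
from h import *
rows(*[tabtcp(BOX,g)+[1,0,3.4] for g in (.66,.54,.42,.3,.18,.06,0)])
```

```text
pos [492.6 188.3 164.4] F [-1.9 -1.   3.5] gap 23.9 t 11.0
[6.0e-04 7.3e-03 1.1e-03 7.0e-01 1.3e+00 1.9e+00]
[6.00e-04 7.30e-03 1.10e-03 1.12e+01 1.30e+00 1.63e+01]
[6.00e-04 7.30e-03 1.10e-03 1.98e+01 1.30e+00 3.18e+01]
[6.00e-04 7.30e-03 1.10e-03 2.65e+01 1.30e+00 4.82e+01]
[6.00e-04 7.30e-03 1.10e-03 3.12e+01 1.30e+00 6.53e+01]
[6.00e-04 7.30e-03 1.10e-03 3.38e+01 1.30e+00 8.29e+01]
[6.00e-04 7.30e-03 1.10e-03 3.43e+01 1.30e+00 9.18e+01]
```

Call:
play_rows --series '[0, 0, 0, 11, 0.5, 15, 15, 0, 0, 0, 20, 0.5, 31, 15, 0, 0, 0, 26.5, 0.5, 47, 15, 0, 0, 0, 31, 0.5, 64, 15, 0, 0, 0, 33.5, 0.5, 81, 15, 0, 0, 0, 34, 0.5, 89, 15, 0, 0, 0, 34, 0.5, 92, 15, 0, 0, 0, 34, 0.5, 92, 15]'

```text
clock: 11.8
position: [459.0, 178.2, 69.7]
tcp_rot: [-0.44, 3.109, -0.002]
contact_force: [-3.8, -3.8, 0.3]
finger_gap: 23.6
finger_force: 24.5
```

Nearly down. I press a little further to feel the stop.

Call:
play_rows --series '[0, 0, 0, 0, 0, 2, 15, 0, 0, 0, 0, 0, 4, 15, 0, 0, 0, 0, 0, 4, 15]'

```text
clock: 12.1
position: [459.1, 178.2, 66.9]
tcp_rot: [-0.44, 3.109, -0.002]
contact_force: [-6.0, -4.5, 8.7]
finger_gap: 23.7
finger_force: 25.5
```

At the stop. I release, rise and check.

Call:
play_rows --series '[0, 0, 0, 0, 0, 0, 60, 0, 0, 0, 0, 0, 0, 60, 0, 0, 0, 0, 0, 0, 60, 0, 0, 0, 0, 0, -20, 60, 0, 0, 0, 0, 0, -60, 60, 0, 0, 0, 30, 0, -100, 60, 0, 0, 0, 70, 0, -140, 60, 0, 0, 0, 100, 0, -150, 60]'

```text
clock: 12.9
position: [364.1, 151.3, 218.4]
tcp_rot: [-0.439, 3.103, 0.002]
contact_force: [-0.3, 0.3, 0.4]
finger_gap: 60.0
finger_force: 0.0
```

Call:
play_rows --series '[0, 0, 0, 0, 0, 0, 60, 0, 0, 0, 0, 0, 0, 60, 0, 0, 0, 0, 0, 0, 60]'

```text
clock: 13.2
position: [364.0, 151.2, 215.1]
tcp_rot: [-0.44, 3.107, 0.001]
contact_force: [0.5, 0.2, 0.3]
finger_gap: 59.9
finger_force: 0.0
```

Run:
```python
from h import *
b=cam("scene"); B=b["color"][:,:,::-1].copy(); rows([0,0,0])
for gg,c in((0,(0,0,255)),(.12,(0,255,0))):
  for q in proj(b,box2w(BOX,[gpt(gg,170,12,8),gpt(gg,170,-12,8),gpt(gg,122,77,6),gpt(gg,122,-77,6),[0,15,67.5]])): cv2.circle(B,tuple(int(v) for v in (q-[0,0]).round()),0,c,-1)
cv2.imwrite("pics/e.png",cv2.resize(B[140:300,160:560],(800,320),interpolation=cv2.INTER_NEAREST))
```

```text
pos [363.8 151.2 214.8] F [-0.1 -1.   0.3] gap 60.1 t 13.25
[ 1.000e-04  2.300e-03  2.000e-04  3.920e+02 -4.440e+01  2.139e+02]
```

View pics/e.png

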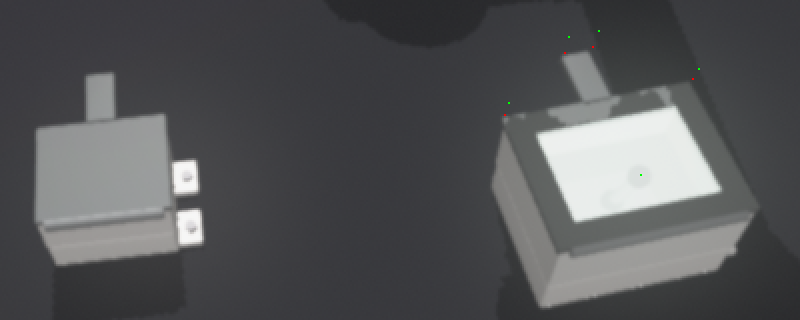

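The guard sits on the shut marks (red). The ball shows through the window at (640,175), in the on position, and the socket guard is shut.

```bash
python3 -c "
from workcell import ctrl
print(ctrl.close_job())"
```

```text
the job is handed in; nothing more can be done
None
```

The job is handed in after about 13 s of robot time, though no verdict came back: the last picture shows the toggle on, the switch-box guard shut, the socket guard shut and the arm clear.

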